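Raise and lock the telescopic utensil stand beside the cooker

TASK

The telescopic utensil stand beside the cooker is set too low for the long spoons to hang clear. Turn its crossbar anticlockwise (seen from above) to unlock the pole, slide it up to the middle one of its three settings and turn the crossbar back fully home so that it is locked there, then let go. Feel for the hidden notch and never force the catch; leave the pot, the lid and the spoons where they are.

Things in the scene. Friction and masses are not known exactly. Their poses are not given: they have to be found in the camera images.
- grip (a point): centre of the black grip block on top of the pole: 56 mm along its own x, 14 mm thick along y, 34 mm tall, 195 mm above the worktop with the pole lowest; z up. An 8 mm steel rod with a small upturned hook at each end sticks out of both ends along x (172 mm over all, rod centre 7 mm below this point). Block, rod, pole and lug turn and slide as one piece.
- stand: the fixed stand, screwed to the worktop: round foot 140 mm across, 16 mm thick; upright steel tube 48 mm across; origin on its axis at worktop level, z up; its x is the grip block's x when locked.
- collar (a point): centre of the top of the tube's black collar (52 mm across), 165 mm above the worktop, on the pole's axis. Inside the tube is a hidden sleeve with three notches: the lowest a tall pocket at the bottom, the middle and the top one 10 mm tall, 40 mm apart, solid metal between them. How high the sleeve sits differs from start to start by up to 14 mm either way and cannot be seen.
- pole (a joint): how far the pole is pulled out (m): 0 lowest, 0.125 upper stop; starts at 0 to 0.004. It stays where it is left (friction about 5 N, weight about 2.5 N). It slides only while unlocked. The middle notch is met somewhere between 0.046 and 0.074, the top one 0.040 above it: the exact place must be felt. Play in these notches is 1.75 mm up or down.
- head (a joint): turn of the crossbar and pole (rad), growing anticlockwise seen from above: 0 locked, fully home (a stop); 1.2 fully unlocked (a stop); starts at 0 to 0.1. Turning takes about 0.08 N m. Above 0.7 the pole slides freely. Turned back where there is no notch it is stopped by metal at about 0.43: do not force it, keep a light twist and slide until it drops in.
- lug: the locking lug, hidden inside the tube: a square-edged steel key, 6.5 mm tall, 6 mm wide, reaching 22 mm from the axis, fixed to the pole 165 mm below the grip centre. Over 40 N on it damages the catch (about 0.65 N m of twist beyond the friction, or 40 N of pull while locked). Pressing the twist against either end stop does not load it.
- pot: black pot on the hob, 210 mm across, 120 mm tall, two side handles, origin under its centre; to be left alone.
- lid: glass lid lying upside down on its knob, 210 mm across, 46 mm tall, origin under its centre; to be left alone.
- wooden_spoon: wooden spoon lying on the worktop, 280 mm long along its x; to be left alone.
- measuring_spoon: plastic measuring spoon, 160 mm long, lying on the worktop, cup 48 mm across at its origin; to be left alone.
There are look-alikes about, which are no part of the job. What is shaped like the stand but brown or green is not meant.

How it is judged:
By the outcome, as a careful person would: the job done as asked, in the order asked, and still so for the second after the job is handed in, with the robot touching nothing.
It also fails if it takes over 64 s, if anything falls off the work surface, if the arm or the gripper's body presses on something with over 40 N, if the wrist force passes 120 N, or if a joint passes its speed limit or range.

ROBOT

A 6-joint arm with a two-finger parallel gripper is mounted at the origin on the work surface. World frame = base frame: x ahead of the robot, y to its left, z up, the work surface at z = 0. Lengths are in mm, angles in rad, forces in N, time in s.
With the tool pointing down it reaches from about 200 to 875 mm from the base axis. Payload 3.4 kg.
Tool frame: the origin (TCP) lies midway between the tips of the shut fingers; the grasp point (between the pads) lies 19 mm behind it; z points along the fingers, y is the line along which they close (so a half turn about z gives the same grasp; the last joint's range is limited). The gripper opens to 94 mm and grips with 3 to 60 N. Pads are 16 mm wide; open, the fingers measure 119 mm over their backs; the gripper's body (75 mm by 177 mm) begins 78 mm behind the grasp point.
Start: joints at [1.004, 0.276, 1.505, -0, 1.361, -0.121], TCP at [247.952, 518.834, 175.193] pointing down, gripper open.
Joint ranges: [-2.89, 2.89], [-0.75, 2.08], [0.22, 2.7], [-1.18, 4.32], [0.11, 2.71], [-2.7, 2.7]. Speed limits (rad/s): [2.57, 2.57, 3.14, 3.14, 3.14, 3.14].

INTERFACE

Orientations are given as [roll, pitch, yaw] about the fixed x, y, z axes, in that order (R = Rz(yaw) Ry(pitch) Rx(roll)).
In Python, from plant import arm gives the robot as it stands. The module is installed in compiled form; this text tells all that it offers.
- The arm moves only by the shell command python3 -m handwheel 'ROWS'. ROWS is JSON, a list of rows, each a list of 3 entries, a list of its own where there are three numbers: the shift along the tool's x, y, z in mm, then the turn, a rotation vector about the tool's x, y, z in rad, then the closure in counts, from 0 (fully open) to 255 (shut). A call has 1 to 10 rows; each row is the pose to reach, as a shift and turn from the pose commanded when the call began, along the tool's axes at that moment; what a row does not reach only later rows make up. A row lasts 1/12 s, in which the tool goes at most 41.7 mm and 7.16 degrees, less where a joint would pass 70% of its speed; a pose out of reach is approached as far as the arm can. A call with a gripper value outside its range is refused whole. The fingers move at their own pace and stop on an object; the grip force is fixed at half the most. Time passes only in rows, so rows that repeat a pose let the fingers close. It gives the time, the measured TCP pose, the force, the opening and the grip force at its end, in the units of the state.
- arm.read_state(): the state, without advancing time (a new reading comes with each control period).
- arm.get_image(name): name is "scene" or "top"; returns the picture (400x640x3 uint8, red, green, blue); there is no depth.
- arm.get_calibration(name): a dict with "intrinsics" (3x3 intrinsics, pixels), "world_from_camera" (4x4, takes a point from camera to world coordinates). Camera axes: x right, y down, z forward; pixel columns grow to the right and rows downward; lengths in mm; the calibration is good to about 2 mm. A picture is of the moment at which its call begins. get_calibration takes no time and is no camera call.
- arm.job_done(): hands the job in; it is judged then, once.
The state is a dict: "time": time; "joint_positions": joint angles; "joint_velocities": joint speeds; "joint_torque": joint torques, N m; "eef_pos": TCP position; "tool_rot": TCP orientation; "force": force on the tool from outside, world axes, zero at the start; "ft_torque": the same for the moment, N m; "finger_gap": finger opening in mm; "grasp_force": force on a finger pad.
Only numpy, scipy, OpenCV 4.12 (cv2) and the standard library are available. Lean on these libraries where they do the work, as an engineer would, in place of code of your own. Each camera call takes 0.05 s, during which the arm holds its last target. There are 200 camera calls.

## Working session

There is one attempt and no reset: what is moved stays moved. The work goes in short steps, Python scripts to look and compute and a shell command to move; the robot and the scene stay as the last step left them, time stands still between calls to the robot, and variables do not carry over. Pictures are saved under pics/ and viewed, at most 10 in all, crops included, and the job is handed in when it is done.

```bash
mkdir -p pics; python3 - <<'E'
from plant import arm
import cv2
for n in("scene","top"):
    cv2.imwrite(f"pics/{n}0.png",arm.get_image(n)[:,:,::-1])
    c=arm.get_calibration(n);print(c)
print(arm.read_state())
E
```

```text
{'intrinsics': array([[494.06466649,   0.        , 319.38013982],
       [  0.        , 494.06466649, 196.63259301],
       [  0.        ,   0.        ,   1.        ]]), 'world_from_camera': array([[ 6.02930809e-01,  6.73356902e-01, -4.27860867e-01,
         1.27725822e+03],
       [ 7.97752345e-01, -5.14308029e-01,  3.14767291e-01,
        -5.06388868e+02],
       [-8.10155121e-03, -5.31109908e-01, -8.47264203e-01,
         1.46605334e+03],
       [ 0.00000000e+00,  0.00000000e+00,  0.00000000e+00,
         1.00000000e+00]])}
{'intrinsics': array([[381.90536877,   0.        , 326.25111337],
       [  0.        , 381.90536877, 198.91388018],
       [  0.        ,   0.        ,   1.        ]]), 'world_from_camera': array([[ 2.41234230e-02, -9.83395824e-01,  1.79863044e-01,
         4.25870142e+02],
       [-9.99708196e-01, -2.39562290e-02,  3.10196120e-03,
        -1.72465217e+01],
       [ 1.25838458e-03, -1.79885390e-01, -9.83686771e-01,
         1.19125624e+03],
       [ 0.00000000e+00,  0.00000000e+00,  0.00000000e+00,
         1.00000000e+00]])}
{'time': 0.1, 'joint_positions': array([ 1.00398789e+00,  2.76492442e-01,  1.50598574e+00,  9.94599496e-06,
        1.36070859e+00, -1.21005837e-01]), 'joint_velocities': array([-0.00107328, -0.00110428, -0.0029983 , -0.00160669,  0.00092887,
        0.00056355]), 'joint_torque': array([ 5.03103820e-04, -4.05453014e+01, -2.37777758e+01,  7.02576013e-02,
        2.98475032e-02, -1.53067003e-05]), 'eef_pos': array([247.63384842, 518.32885177, 174.42199296]), 'tool_rot': array([-3.14001136e+00, -2.02080117e-04,  2.69578781e+00]), 'force': array([ 0.69512991,  0.21486325, -0.74522541]), 'ft_torque': array([ 0.0488971 ,  0.04414007, -0.00258009]), 'grasp_force': 0.0, 'finger_gap': 94.00160214662952}
```

View pics/scene0.png

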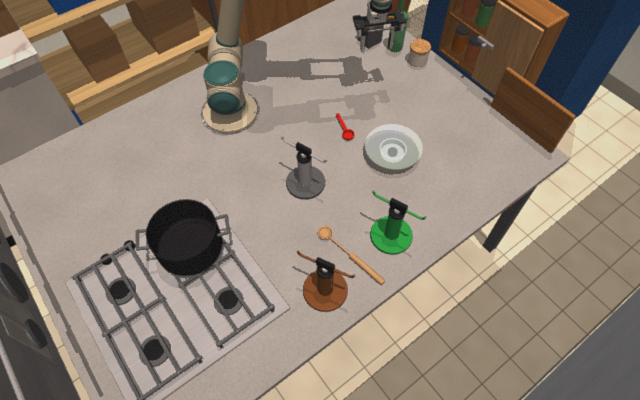

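View pics/top0.png

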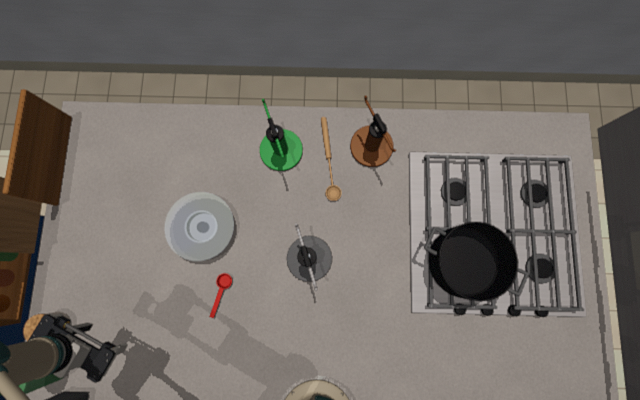

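The steel stand is at about (305,165) in scene and (308,258) in top; the brown and green ones are decoys. I'll zoom in to get the rod ends.

```bash
python3 - <<'E'
import cv2,numpy as np
a=cv2.imread("pics/scene0.png")[125:205,265:345];b=cv2.imread("pics/top0.png")[220:305,265:350]
a=cv2.resize(a,(400,400),interpolation=2);b=cv2.resize(b,(400,400),interpolation=2)
cv2.imwrite("pics/crop0.png",np.hstack([a,b]))
E
```

```text
(no output)
```

View pics/crop0.png

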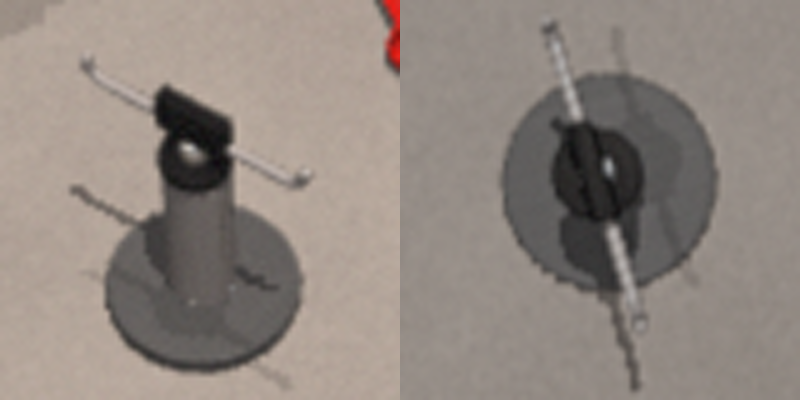

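The scene crop shows hook ends at about (282.4,137.8) and (325.8,160.6). In top they are at (296.7,225.5) and (316.0,288.8). The block is at (304,148.6) in scene and (305.4,255.7) in top.

```bash
cat > h.py <<'E'
from plant import arm
import numpy as np
from scipy.spatial.transform import Rotation as R
def ray(n,p):
    c=arm.get_calibration(n);T=c["world_from_camera"]
    return T[:3,3],T[:3,:3]@np.linalg.solve(c["intrinsics"],[*p,1])
def tri(ps,pt):
    o,d=ray("scene",ps);q,e=ray("top",pt)
    s=np.linalg.lstsq(np.c_[d,-e],q-o,rcond=None)[0]
    a,b=o+s[0]*d,q+s[1]*e
    return (a+b)/2,np.linalg.norm(a-b)
def toolshift(dw):
    s=arm.read_state();return R.from_euler("xyz",s["tool_rot"]).inv().apply(dw)
E
python3 - <<'E'
from h import *
np.set_printoptions(precision=1,suppress=True)
A,B=(282.4,137.8),(325.8,160.6);C,D=(296.7,225.5),(316.0,288.8)
for p in((A,C),(A,D),(B,C),(B,D),((304,148.6),(305.4,255.7))):print(*tri(*p))
# collar top, foot centre by plane
for n,p,z in(("scene",(265+195/5,125+160/5),165),("top",(265+598/4.706-0,220+174/4.706),165),("scene",(265+202/5,125+287/5),16),("top",(265+610/4.706,220+182/4.706),16)):
    o,d=ray(n,p);print(n,z,o+d*(z-o[2])/d[2])
E
```

```text
[498.8  -0.3 341.7] 107.70441001653593
[375.6   7.6 190. ] 2.701725524789077
[536.8  63.6 191.1] 3.9128440536169125
[414.5  67.1  59.7] 147.75361776052753
[458.1  36.7 194.1] 1.2033813987626547
scene 165 [467.5  29.3 165. ]
top 165 [ 460.9 -192.7  165. ]
scene 16 [467.8  28.9  16. ]
top 16 [ 461.1 -225.9   16. ]
```

```bash
python3 - <<'E'
from h import *
np.set_printoptions(precision=1,suppress=True)
for n,p,z in(("top",(265+198/4.706,220+174/4.706),165),("top",(265+210/4.706,220+182/4.706),16),("scene",(305.4,180.5),16)):
    o,d=ray(n,p);print(n,z,o+d*(z-o[2])/d[2])
s=arm.read_state()
print(toolshift(np.array([457,35.5,260])-s["eef_pos"]),s["eef_pos"],s["tool_rot"])
E
```

```text
top 165 [455.5  33.2 165. ]
top 16 [454.8  32.6  16. ]
scene 16 [461.2  33.6  16. ]
[-397.1 -345.5  -85.1] [247.6 518.3 174.4] [-3.1 -0.   2.7]
```

```bash
python3 -m handwheel '[[[0,0,-40],[0,0,0.12],0],[[0,0,-85],[0,0,0.24],0],[[-32,-28,-85],[0,0,0.36],0],[[-63,-55,-85],[0,0,0.48],0],[[-94,-82,-85],[0,0,0.60],0],[[-125,-109,-85],[0,0,0.72],0],[[-156,-136,-85],[0,0,0.84],0],[[-187,-163,-85],[0,0,0.96],0],[[-218,-190,-85],[0,0,1.08],0],[[-249,-217,-85],[0,0,1.2],0]]'
python3 - <<'E'
from h import *
np.set_printoptions(precision=3,suppress=True)
s=arm.read_state()
print(toolshift(np.array([457,35,260])-s["eef_pos"]),s["eef_pos"],s["tool_rot"],s["joint_positions"])
E
```

```text
time: 0.93
eef_pos: [379.0, 213.8, 260.0]
tool_rot: [-3.141, 0.0, 1.49]
force: [1.8, 0.2, -0.5]
finger_gap: 94.0
grasp_force: 0.0
[-171.914   92.097   -0.021] [379.016 213.759 259.985] [-3.141  0.     1.49 ] [0.353 0.021 1.611 0.    1.51  0.434]
```

```bash
python3 -m handwheel '[[[-25,13,0],[0,0,0.12],0],[[-50,26,0],[0,0,0.24],0],[[-75,40,0],[0,0,0.36],0],[[-100,54,0],[0,0,0.48],0],[[-125,67,0],[0,0,0.6],0],[[-150,80,0],[0,0,0.72],0],[[-172,92,0],[0,0,0.84],0],[[-172,92,0],[0,0,0.96],0],[[-172,92,0],[0,0,1.08],0],[[-172,92,0],[0,0,1.16],0]]'
python3 - <<'E'
from h import *
import cv2
np.set_printoptions(precision=3,suppress=True)
s=arm.read_state()
print(toolshift(np.array([457,35,260])-s["eef_pos"]),s["eef_pos"],s["tool_rot"],s["joint_positions"])
a=arm.get_image("scene")[85:205,245:365,::-1];b=arm.get_image("top")[200:320,250:370,::-1]
cv2.imwrite("pics/c1.png",cv2.resize(np.hstack([a,b]),(800,400),interpolation=2))
E
```

```text
time: 1.77
eef_pos: [457.7, 36.6, 259.6]
tool_rot: [-3.141, 0.001, 0.329]
force: [0.6, 0.7, 0.3]
finger_gap: 94.0
grasp_force: 0.0
[-1.204  1.281 -0.422] [457.725  36.601 259.578] [-3.141  0.001  0.329] [-0.072  0.06   1.57   0.     1.513  1.17 ]
```

View pics/c1.png

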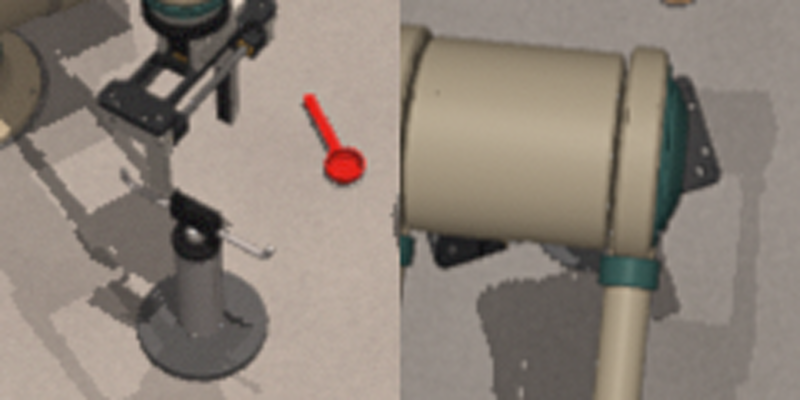

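The scene crop shows the open fingers straddling the black block, with the rod parallel to the tool's x. I'll descend and close.

```bash
python3 -m handwheel '[[[-1,1,20],[0,0,0],0],[[-1,1,40],[0,0,0],0],[[-1,1,60],[0,0,0],0],[[-1,1,73],[0,0,0],0],[[-1,1,80.5],[0,0,0],0],[[-1,1,80.5],[0,0,0],120],[[-1,1,80.5],[0,0,0],160],[[-1,1,80.5],[0,0,0],190],[[-1,1,80.5],[0,0,0],200],[[-1,1,80.5],[0,0,0],205]]'
python3 -m handwheel '[[[0,0,0],[0,0,0],210],[[0,0,0],[0,0,0],215],[[0,0,0],[0,0,0],220],[[0,0,0],[0,0,0],230],[[0,0,0],[0,0,0],255],[[0,0,0],[0,0,0],255],[[0,0,0],[0,0,0],255]]'
python3 -c "
from h import *
print(arm.read_state())"
```

```text
time: 2.7
eef_pos: [458.0, 36.0, 180.5]
tool_rot: [3.141, -0.002, 0.336]
force: [0.7, 0.7, -0.3]
finger_gap: 64.8
grasp_force: 0.0
time: 3.28
eef_pos: [457.3, 36.0, 179.6]
tool_rot: [-3.141, -0.0, 0.336]
force: [-0.6, 0.4, 0.5]
finger_gap: 17.1
grasp_force: 0.0
{'time': 3.2833, 'joint_positions': array([-7.34044088e-02,  9.63994460e-02,  1.72595147e+00,  1.23987034e-04,
        1.31926502e+00,  1.16157127e+00]), 'joint_velocities': array([-0.00080101, -0.00066698,  0.00072075,  0.00107519, -0.00038005,
        0.00121235]), 'joint_torque': array([-1.59778747e-04, -2.93681306e+01, -2.34572321e+01,  4.31016600e-02,
       -6.12011924e-02,  2.31465236e-05]), 'eef_pos': array([457.28377767,  36.01097644, 179.62643532]), 'tool_rot': array([-3.14147322e+00, -2.64117840e-05,  3.35789789e-01]), 'force': array([-0.5574188 ,  0.41466054,  0.50406489]), 'ft_torque': array([-0.01932175,  0.10568751, -0.00088996]), 'grasp_force': 0.0, 'finger_gap': 17.05450443266081}
```

```bash
python3 -m handwheel '[[[0,0,0],[0,0,0],255],[[0,0,0],[0,0,0],255],[[0,0,0],[0,0,0],255],[[0,0,0],[0,0,0],255]]'
python3 -c "
from h import *
s=arm.read_state();print(s['ft_torque'],s['joint_positions'])"
```

```text
time: 3.62
eef_pos: [457.2, 36.0, 179.7]
tool_rot: [-3.141, 0.0, 0.336]
force: [-0.3, -0.2, -0.1]
finger_gap: 12.9
grasp_force: 30.0
[-0.01141295  0.1358886   0.03428499] [-7.33799717e-02  9.63478483e-02  1.72594969e+00  1.34177464e-04
  1.31935481e+00  1.16157565e+00]
```

```bash
python3 -m handwheel '[[[0,0,0],[0,0,-0.06],255],[[0,0,0],[0,0,-0.12],255],[[0,0,0],[0,0,-0.18],255],[[0,0,0],[0,0,-0.24],255],[[0,0,0],[0,0,-0.3],255],[[0,0,0],[0,0,-0.36],255],[[0,0,0],[0,0,-0.42],255],[[0,0,0],[0,0,-0.48],255],[[0,0,0],[0,0,-0.54],255],[[0,0,0],[0,0,-0.6],255]]'
python3 -c "
from h import *
s=arm.read_state();print(s['ft_torque'],s['joint_positions'])"
```

```text
time: 4.45
eef_pos: [457.0, 36.4, 179.6]
tool_rot: [-3.141, -0.0, 0.938]
force: [-0.7, 0.9, -0.6]
finger_gap: 12.9
grasp_force: 30.1
[ 0.12451454  0.24907698 -0.08990125] [-7.33148732e-02  9.63089369e-02  1.72606356e+00  8.05116375e-04
  1.31980387e+00  5.58845982e-01]
```

```bash
python3 -m handwheel '[[[0,0,0],[0,0,-0.06],255],[[0,0,0],[0,0,-0.12],255],[[0,0,0],[0,0,-0.18],255],[[0,0,0],[0,0,-0.24],255],[[0,0,0],[0,0,-0.3],255],[[0,0,0],[0,0,-0.36],255],[[0,0,0],[0,0,-0.42],255],[[0,0,0],[0,0,-0.45],255],[[0,0,0],[0,0,-0.45],255]]'
python3 -c "
from h import *
s=arm.read_state();print(s['ft_torque'],s['joint_positions'])"
```

```text
time: 5.2
eef_pos: [456.8, 36.4, 179.6]
tool_rot: [-3.141, -0.001, 1.386]
force: [-0.6, 1.8, 0.9]
finger_gap: 13.4
grasp_force: 30.0
[ 0.15410496  0.24788099 -0.013607  ] [-7.32396191e-02  9.61860919e-02  1.72617056e+00  8.81317994e-04
  1.32021231e+00  1.11297855e-01]
```

```bash
python3 -m handwheel '[[[0,0,-3],[0,0,0],255],[[0,0,-8],[0,0,0],255],[[0,0,-14],[0,0,0],255],[[0,0,-20],[0,0,0],255],[[0,0,-26],[0,0,0],255],[[0,0,-32],[0,0,0],255],[[0,0,-38],[0,0,0],255],[[0,0,-42],[0,0,0],255],[[0,0,-42],[0,0,0],255],[[0,0,-42],[0,0,0],255]]'
python3 -c "
from h import *
s=arm.read_state();print(s['ft_torque'],s['joint_positions'])"
```

```text
time: 6.03
eef_pos: [457.9, 36.0, 223.1]
tool_rot: [3.139, -0.0, 1.386]
force: [-2.2, 1.1, 0.2]
finger_gap: 13.2
grasp_force: 30.1
[ 0.21802751  0.54829361 -0.05581615] [-7.33787619e-02  7.19624982e-02  1.64519776e+00  1.70034845e-04
  1.42207784e+00  1.11599223e-01]
```

```bash
python3 -m handwheel '[[[0,0,0],[0,0,0.06],255],[[0,0,0],[0,0,0.12],255],[[0,0,0],[0,0,0.18],255],[[0,0,0],[0,0,0.24],255],[[0,0,0],[0,0,0.3],255],[[0,0,0],[0,0,0.36],255],[[0,0,0],[0,0,0.42],255],[[0,0,0],[0,0,0.48],255],[[0,0,0],[0,0,0.5],255],[[0,0,0],[0,0,0.5],255]]'
python3 - <<'E'
from h import *
import cv2
s=arm.read_state();print(s['ft_torque'],s['joint_positions'])
a=arm.get_image("scene")[85:205,245:365,::-1]
cv2.imwrite("pics/c2.png",cv2.resize(a,(480,480),interpolation=2))
E
```

```text
time: 6.87
eef_pos: [458.3, 35.9, 222.9]
tool_rot: [3.139, -0.002, 0.886]
force: [-1.8, 0.9, 3.0]
finger_gap: 13.4
grasp_force: 30.1
[0.23894374 0.53769701 0.05187125] [-7.33713313e-02  7.21555645e-02  1.64532234e+00  1.22740157e-05
  1.42114182e+00  6.11033011e-01]
```

View pics/c2.png

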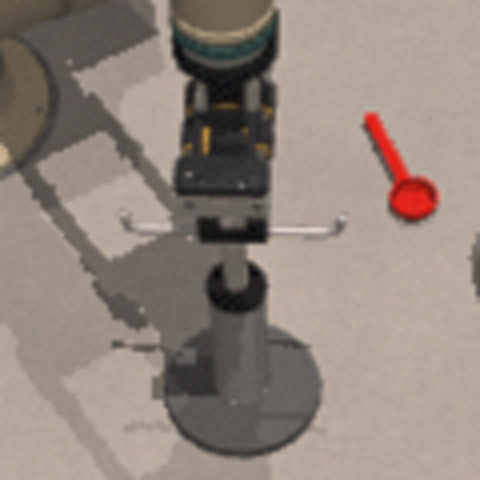

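The pole is out, with the block held at (232,230) in the crop and the rod visible at both sides. Next I'll ease back toward the metal contact.

```bash
cat > t.sh <<'E'
python3 -c "
from h import *
s=arm.read_state();print('Mz %.3f yaw %.3f z %.1f Fz %.1f q6 %.4f t %.1f'%(s['ft_torque'][2],s['tool_rot'][2],s['eef_pos'][2],s['force'][2],s['joint_positions'][5],s['time']))"
E
python3 -m handwheel '[[[0,0,0],[0,0,0.03],255],[[0,0,0],[0,0,0.06],255],[[0,0,0],[0,0,0.08],255],[[0,0,0],[0,0,0.08],255]]'>/dev/null; sh t.sh
python3 -m handwheel '[[[0,0,0],[0,0,0.02],255],[[0,0,0],[0,0,0.04],255],[[0,0,0],[0,0,0.04],255]]'>/dev/null; sh t.sh
python3 -m handwheel '[[[0,0,0],[0,0,0.02],255],[[0,0,0],[0,0,0.04],255],[[0,0,0],[0,0,0.04],255]]'>/dev/null; sh t.sh
```

```text
Mz 0.046 yaw 0.806 z 222.2 Fz 3.5 q6 0.6912 t 7.2
Mz 0.091 yaw 0.765 z 221.8 Fz 2.5 q6 0.7323 t 7.5
Mz 0.050 yaw 0.725 z 221.7 Fz 2.0 q6 0.7726 t 7.8
```

```bash
for i in 1; do python3 -m handwheel '[[[0,0,0],[0,0,0.02],255],[[0,0,0],[0,0,0.03],255],[[0,0,0],[0,0,0.03],255]]'>/dev/null; sh t.sh; done
python3 -m handwheel '[[[0,0,0],[0,0,0.02],255],[[0,0,0],[0,0,0.03],255],[[0,0,0],[0,0,0.03],255]]'>/dev/null; sh t.sh
```

```text
Mz 0.109 yaw 0.695 z 221.7 Fz 2.2 q6 0.8021 t 8.0
Mz 0.159 yaw 0.665 z 221.7 Fz 2.6 q6 0.8321 t 8.2
```

```bash
python3 -m handwheel '[[[0,0,0],[0,0,0.02],255],[[0,0,0],[0,0,0.03],255],[[0,0,0],[0,0,0.03],255]]'>/dev/null; sh t.sh
python3 -m handwheel '[[[0,0,0],[0,0,0.02],255],[[0,0,0],[0,0,0.02],255]]'>/dev/null; sh t.sh
```

```text
Mz 0.197 yaw 0.635 z 221.7 Fz 2.6 q6 0.8620 t 8.5
Mz 0.236 yaw 0.615 z 221.7 Fz 2.6 q6 0.8825 t 8.7
```

Contact with solid metal at Mz about 0.24. I'll slide up in 1.5 mm steps under the light twist, stopping as soon as the twist relaxes.

```bash
cat > c.sh <<'E'
python3 -c "
from h import *
import sys
s=arm.read_state();m=s['ft_torque'][2];print('Mz %.3f yaw %.3f z %.1f Fz %.1f t %.1f'%(m,s['tool_rot'][2],s['eef_pos'][2],s['force'][2],s['time']))
sys.exit(not(0.16<m<0.38 and abs(s['force'][2])<15))"
E
python3 -m handwheel '[[[0,0,-0.8],[0,0,0],255],[[0,0,-1.5],[0,0,0],255],[[0,0,-1.5],[0,0,0],255]]'>/dev/null; sh c.sh &&
python3 -m handwheel '[[[0,0,-0.8],[0,0,0],255],[[0,0,-1.5],[0,0,0],255],[[0,0,-1.5],[0,0,0],255]]'>/dev/null && sh c.sh &&
python3 -m handwheel '[[[0,0,-0.8],[0,0,0],255],[[0,0,-1.5],[0,0,0],255],[[0,0,-1.5],[0,0,0],255]]'>/dev/null && sh c.sh &&
python3 -m handwheel '[[[0,0,-0.8],[0,0,0],255],[[0,0,-1.5],[0,0,0],255],[[0,0,-1.5],[0,0,0],255]]'>/dev/null && sh c.sh
```

```text
Mz 0.235 yaw 0.616 z 221.8 Fz -7.7 t 8.9
Mz 0.300 yaw 0.616 z 223.1 Fz -13.9 t 9.2
Mz 0.318 yaw 0.616 z 225.9 Fz -14.1 t 9.4
Mz 0.245 yaw 0.616 z 227.9 Fz -13.5 t 9.7
```

```bash
sed -i 's/<15/<20/' c.sh
python3 -m handwheel '[[[0,0,-0.8],[0,0,0],255],[[0,0,-1.5],[0,0,0],255],[[0,0,-1.5],[0,0,0],255]]'>/dev/null; sh c.sh &&
python3 -m handwheel '[[[0,0,-0.8],[0,0,0],255],[[0,0,-1.5],[0,0,0],255],[[0,0,-1.5],[0,0,0],255]]'>/dev/null && sh c.sh &&
python3 -m handwheel '[[[0,0,-0.8],[0,0,0],255],[[0,0,-1.5],[0,0,0],255],[[0,0,-1.5],[0,0,0],255]]'>/dev/null && sh c.sh &&
python3 -m handwheel '[[[0,0,-0.8],[0,0,0],255],[[0,0,-1.5],[0,0,0],255],[[0,0,-1.5],[0,0,0],255]]'>/dev/null && sh c.sh &&
python3 -m handwheel '[[[0,0,-0.8],[0,0,0],255],[[0,0,-1.5],[0,0,0],255],[[0,0,-1.5],[0,0,0],255]]'>/dev/null && sh c.sh &&
python3 -m handwheel '[[[0,0,-0.8],[0,0,0],255],[[0,0,-1.5],[0,0,0],255],[[0,0,-1.5],[0,0,0],255]]'>/dev/null && sh c.sh
```

```text
Mz 0.257 yaw 0.616 z 229.4 Fz -11.3 t 9.9
Mz 0.267 yaw 0.616 z 230.9 Fz -11.8 t 10.2
Mz 0.308 yaw 0.616 z 232.4 Fz -12.0 t 10.4
Mz 0.282 yaw 0.616 z 233.9 Fz -11.4 t 10.7
Mz 0.231 yaw 0.616 z 235.4 Fz -13.4 t 10.9
Mz 0.259 yaw 0.616 z 236.9 Fz -12.2 t 11.2
```

```bash

python3 -m handwheel '[[[0,0,-0.8],[0,0,0],255],[[0,0,-1.5],[0,0,0],255],[[0,0,-1.5],[0,0,0],255]]'>/dev/null; sh c.sh &&
python3 -m handwheel '[[[0,0,-0.8],[0,0,0],255],[[0,0,-1.5],[0,0,0],255],[[0,0,-1.5],[0,0,0],255]]'>/dev/null && sh c.sh &&
python3 -m handwheel '[[[0,0,-0.8],[0,0,0],255],[[0,0,-1.5],[0,0,0],255],[[0,0,-1.5],[0,0,0],255]]'>/dev/null && sh c.sh &&
python3 -m handwheel '[[[0,0,-0.8],[0,0,0],255],[[0,0,-1.5],[0,0,0],255],[[0,0,-1.5],[0,0,0],255]]'>/dev/null && sh c.sh &&
python3 -m handwheel '[[[0,0,-0.8],[0,0,0],255],[[0,0,-1.5],[0,0,0],255],[[0,0,-1.5],[0,0,0],255]]'>/dev/null && sh c.sh &&
python3 -m handwheel '[[[0,0,-0.8],[0,0,0],255],[[0,0,-1.5],[0,0,0],255],[[0,0,-1.5],[0,0,0],255]]'>/dev/null && sh c.sh
```

```text
Mz 0.229 yaw 0.616 z 238.4 Fz -12.0 t 11.4
Mz 0.220 yaw 0.616 z 239.9 Fz -13.2 t 11.7
Mz 0.229 yaw 0.616 z 241.4 Fz -13.4 t 11.9
Mz 0.294 yaw 0.616 z 242.9 Fz -12.5 t 12.2
Mz 0.261 yaw 0.616 z 244.5 Fz -11.5 t 12.4
Mz 0.228 yaw 0.616 z 246.1 Fz -11.2 t 12.7
```

```bash

python3 -m handwheel '[[[0,0,-0.8],[0,0,0],255],[[0,0,-1.5],[0,0,0],255],[[0,0,-1.5],[0,0,0],255]]'>/dev/null; sh c.sh &&
python3 -m handwheel '[[[0,0,-0.8],[0,0,0],255],[[0,0,-1.5],[0,0,0],255],[[0,0,-1.5],[0,0,0],255]]'>/dev/null && sh c.sh &&
python3 -m handwheel '[[[0,0,-0.8],[0,0,0],255],[[0,0,-1.5],[0,0,0],255],[[0,0,-1.5],[0,0,0],255]]'>/dev/null && sh c.sh &&
python3 -m handwheel '[[[0,0,-0.8],[0,0,0],255],[[0,0,-1.5],[0,0,0],255],[[0,0,-1.5],[0,0,0],255]]'>/dev/null && sh c.sh
```

```text
Mz 0.175 yaw 0.616 z 247.7 Fz -9.4 t 12.9
Mz 0.087 yaw 0.616 z 249.4 Fz -7.0 t 13.2
```

The twist relaxed, so it has dropped into the notch. I'll check that it turns freely beyond the contact angle.

```bash
python3 -m handwheel '[[[0,0,0],[0,0,0.02],255],[[0,0,0],[0,0,0.04],255],[[0,0,0],[0,0,0.04],255]]'>/dev/null; sh t.sh
python3 -m handwheel '[[[0,0,0],[0,0,0.02],255],[[0,0,0],[0,0,0.04],255],[[0,0,0],[0,0,0.04],255]]'>/dev/null; sh t.sh
```

```text
Mz 0.041 yaw 0.575 z 249.4 Fz -3.4 q6 0.9228 t 13.4
Mz 0.088 yaw 0.535 z 249.4 Fz -0.4 q6 0.9628 t 13.7
```

```bash
python3 -m handwheel '[[[0,0,0],[0,0,0.03],255],[[0,0,0],[0,0,0.06],255],[[0,0,0],[0,0,0.09],255],[[0,0,0],[0,0,0.12],255],[[0,0,0],[0,0,0.12],255]]'>/dev/null; sh t.sh
python3 -m handwheel '[[[0,0,0],[0,0,0.03],255],[[0,0,0],[0,0,0.06],255],[[0,0,0],[0,0,0.09],255],[[0,0,0],[0,0,0.09],255]]'>/dev/null; sh t.sh
python3 -m handwheel '[[[0,0,0],[0,0,0.03],255],[[0,0,0],[0,0,0.04],255],[[0,0,0],[0,0,0.04],255]]'>/dev/null; sh t.sh
```

```text
Mz 0.052 yaw 0.415 z 249.4 Fz -0.1 q6 1.0822 t 14.1
Mz 0.047 yaw 0.326 z 249.4 Fz 1.8 q6 1.1715 t 14.4
Mz 0.072 yaw 0.287 z 249.3 Fz 2.0 q6 1.2107 t 14.7
```

```bash

python3 -m handwheel '[[[0,0,0],[0,0,0.03],255],[[0,0,0],[0,0,0.04],255],[[0,0,0],[0,0,0.04],255]]'>/dev/null; sh t.sh
python3 -m handwheel '[[[0,0,0],[0,0,0.03],255],[[0,0,0],[0,0,0.04],255],[[0,0,0],[0,0,0.04],255]]'>/dev/null; sh t.sh
python3 -m handwheel '[[[0,0,0],[0,0,0.03],255],[[0,0,0],[0,0,0.04],255],[[0,0,0],[0,0,0.04],255]]'>/dev/null; sh t.sh
```

```text
Mz 0.244 yaw 0.247 z 249.2 Fz 3.9 q6 1.2505 t 14.9
Mz 0.453 yaw 0.207 z 249.2 Fz 3.8 q6 1.2904 t 15.2
Mz 0.556 yaw 0.167 z 249.1 Fz 4.6 q6 1.3304 t 15.4
```

Mz is climbing against the home stop, and the angle agrees with 0.43 rad below the earlier contact. I'll relax the wind-up, open and lift away.

```bash
python3 -m handwheel '[[[0,0,0],[0,0,-0.03],255],[[0,0,0],[0,0,-0.05],255],[[0,0,0],[0,0,-0.05],255]]'>/dev/null; sh t.sh
python3 -m handwheel '[[[0,0,0],[0,0,0],240],[[0,0,0],[0,0,0],220],[[0,0,0],[0,0,0],210],[[0,0,0],[0,0,0],190],[[0,0,0],[0,0,0],150],[[0,0,0],[0,0,0],80],[[0,0,0],[0,0,0],0],[[0,0,0],[0,0,0],0],[[0,0,0],[0,0,0],0],[[0,0,0],[0,0,0],0]]'; sh t.sh
```

```text
Mz 0.348 yaw 0.217 z 249.1 Fz 5.2 q6 1.2799 t 15.7
time: 16.5
eef_pos: [457.3, 36.0, 248.6]
tool_rot: [-3.141, 0.0, 0.216]
force: [-0.5, -0.2, 0.2]
finger_gap: 59.8
grasp_force: 0.0
Mz -0.022 yaw 0.216 z 248.6 Fz 0.2 q6 1.2816 t 16.5
```

```bash
python3 -m handwheel '[[[0,0,0],[0,0,0],0],[[0,0,0],[0,0,0],0],[[0,0,-10],[0,0,0],0],[[0,0,-30],[0,0,0],0],[[0,0,-55],[0,0,0],0],[[0,0,-80],[0,0,0],0],[[0,0,-100],[0,0,0],0]]'
python3 -m handwheel '[[[-20,0,0],[0,0,0],0],[[-50,0,0],[0,0,0],0],[[-85,0,0],[0,0,0],0],[[-120,0,0],[0,0,0],0],[[-150,0,0],[0,0,0],0],[[-180,0,0],[0,0,0],0],[[-200,0,0],[0,0,0],0],[[-200,0,0],[0,0,0],0]]'
python3 - <<'E'
from h import *
import cv2
a=arm.get_image("scene")[85:205,245:365,::-1];b=arm.get_image("top")[200:320,250:370,::-1]
cv2.imwrite("pics/c3.png",cv2.resize(np.hstack([a,b]),(800,400),interpolation=2))
E
```

```text
time: 17.08
eef_pos: [457.6, 36.0, 351.3]
tool_rot: [3.141, -0.002, 0.216]
force: [-0.0, 0.4, -0.3]
finger_gap: 93.9
grasp_force: 0.0
time: 17.75
eef_pos: [258.8, -7.0, 350.0]
tool_rot: [3.14, -0.002, 0.214]
force: [-0.6, 0.3, 0.3]
finger_gap: 94.3
grasp_force: 0.0
```

View pics/c3.png

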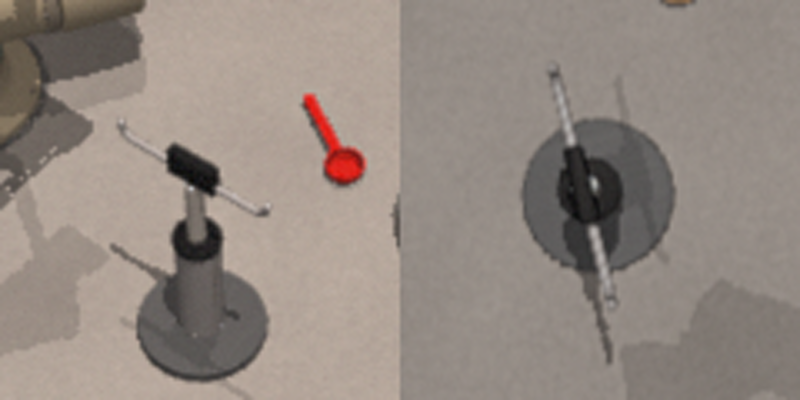

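Pole up and crossbar turned back: ends at scene (281.3,122.5) and (324.2,148.0), top (295.9,221.3) and (313.3,290.6). I'll check height and yaw from these.

```bash
python3 - <<'E'
from h import *
a,e=tri((281.3,122.5),(313.3,290.6));b,f=tri((324.2,148),(295.9,221.3));d=b-a
print(a,b,e,f,(a+b)/2,np.arctan2(d[1],d[0]))
E
```

```text
[374.57429741  11.44977884 263.14629622] [538.20972285  58.5087227  262.59116932] 1.0404817109181423 0.07467144437448822 [456.39201013  34.97925077 262.86873277] 0.2800274849066826
```

```bash
python3 -c "
from plant import arm
print(arm.job_done())"
```

```text
the job is handed in; nothing more can be done
None
```

The utensil stand's pole is up about 72 mm, locked in its middle notch with the crossbar turned fully home, and the gripper has let go and moved clear. I handed the job in at about 18 s; no result came back.

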